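# Slide the pan along the hot plate to the stop of its next station

## Task

The steel pan stands on the middle station of the hot plate, under the clear splash guard, its handle towards you: slide it sideways, without lifting or tipping it, onto the free end station with the double ring, until it has pushed that end's spring stop fully home, gently (25 N at most). Let go and leave it there with its handle pointing squarely to the front of the hot plate. Leave the beaker on the other station where it is and do not strike the guard or the plate.

Things in the scene. Friction and masses are not known exactly. Their poses are not given: they have to be found in the camera images.
- hotplate: Fixed hot plate, 140 x 410 mm, white, dark flat top 45 mm over the worktop. Origin: centre of its underside. x points to its rear, -x to its front (knobs, robot's side), y along it to its left. Stations at y = +105, 0, -105 mm, x = 0, each with a white ring of 100 mm diameter.
- guard_front (a point): Middle of the lower front edge of the clear splash guard (fixed to the hot plate, axes as its), 268 mm over the worktop. The guard is a flat panel, 200 mm deep (to the rear), 398 mm wide, top at 275 mm, with 14 mm side arms (underside 258 mm) and rear posts at the ends; open in front. It overhangs the handle: an upright gripper is blocked, one leaning back to the robot about 25 to 40 degrees fits.
- ring_mark_c (a point): Centre of the goal station's top surface: an end station with a second, larger white ring (120 mm diameter). It may be the left or the right end. The other end station holds the beaker.
- pan_center (a point): The loose steel pan, 94 mm rim diameter, 90 mm body diameter, 60 mm high, about 0.45 kg. Point: on its axis, half-way up (30 mm over its underside). Its x axis points away from its handle, so the handle points along -x; z up. Friction and mass vary.
- pan_handle (a point): Centre of the pan's black handle grip, a level bar 56 mm long (along the pan's x), 14 mm wide (along y), 13 mm high, 86 mm from the pan's axis and 52 mm above the pan's underside. Axes as the pan's.
- beaker_center (a point): Glass beaker, 50 mm across, 60 mm high, loose, standing on the end station that is not the goal. Point: on its axis half-way up.
- stop_l (a joint): Spring stop at the left (+y) end: grey paddle 46 x 30 mm facing the stations. m: 0 free, grows as pushed outwards, 0.008 home (hard stop). Weak spring, 0.3 N to 1.1 N when home; the pan's friction holds it. Its reach was set by hand and is not given: when home, a pan against it stands within 8 mm of the ring centre, before or beyond. Feel for it: force rises steeply when home.
- stop_r (a joint): The same at the right (-y) end, its reach adjusted on its own; grows as it is pushed outwards (to -y), 0.008 fully home.

How it is judged:
At the end, for the whole second after the job is handed in: The pan stands level on the plate, its axis within 20 mm of the goal station's centre, holding that end's stop pressed by more than 6 of its 8 mm, its handle within 0.2 rad (11 degrees) of the hot plate's front direction, at rest and released (horizontal distance between pan_center and ring_mark_c below 0.02 m and value of joint any of stop_l, stop_r above 0.006 m and angle between the x axis of pan_center and the x axis of hotplate, either way round below 0.2 rad and height (world z) of pan_center below 0.078 m and angle between pan_center's own z axis and vertical below 0.06 rad and linear speed of pan below 0.01 m/s); the robot touches nothing.
It fails at once if the pan is lifted more than 8 mm off the plate (height (world z) of pan_center above 0.083 m).
It fails at once if the pan leaves the plate's top or is tipped by more than 0.15 rad (height (world z) of pan_center below 0.065 m or angle between pan_center's own z axis and vertical above 0.15 rad).
It fails at once if a stop is pushed with more than 25 N (contact force between pan and stop_l above 25 N or contact force between pan and stop_r above 25 N).
It fails at once if the beaker is moved by more than 15 mm or tipped (distance of beaker_center from where it was at the start of the episode above 0.015 m or angle between beaker_center's own z axis and vertical above 0.2 rad).
It fails at once if the robot strikes the hot plate or its guard with more than 20 N (contact force between any of the arm, the fingers and hotplate above 20 N).
It also fails if it takes over 51 s, if anything falls off the work surface, if the arm or the gripper's body presses on something with over 40 N, if the wrist force passes 120 N, or if a joint passes its speed limit or range.

## Robot

A 7-joint arm with a two-finger parallel gripper is mounted at the origin on a cart in front of the work surface, level with it; the furniture and walls round the work are solid. World frame = base frame: x ahead of the robot, y to its left, z up, the work surface at z = 0. Lengths are in m, angles in rad, forces in N, time in s.
With the tool pointing down it reaches from about 0.4 to 0.85 m from the base axis. Payload 10.4 kg.
Tool frame: the origin (TCP) lies at the very end of the fingers, on their centre line; the grasp point (between the pads) lies 19 mm behind it; z points along the fingers, y is the direction in which the jaws open and shut (so a half turn about z gives the same grasp; the last joint's range is limited). The gripper opens to 85 mm and grips with 20 to 120 N. Pads are 22 mm wide; open, the fingers measure 114 mm over their backs; the gripper's body (76 mm by 85 mm) begins 54 mm behind the grasp point. The pads swing forward as they close: fully open they stand 13 mm farther back than shut.
Start: joints at [1.194, 0.332, -0.065, 1.46, 0.022, 1.35, -0.088], TCP at [0.217, -0.586, 0.231] pointing down, gripper open.
Joint ranges: [-2.6, 2.6], [-0.5, 2.12], [-1.47, 1.34], [0.16, 2.42], [-1.27, 4.41], [0.06, 2.06], [-2.6, 2.6]. Speed limits (rad/s): [2.22, 2.22, 2.79, 2.79, 3.14, 3.14, 3.14].

## Interface

Orientations are given as a unit quaternion [x, y, z, w].
In Python, from workcell import manip gives the robot as it stands.
- The arm moves only by the tool arm_command, never from a script. Its arguments are lists of equal length, an entry for each row: "slide": the shift along the tool's x, y, z in mm, a list of three; "turn": the turn about the tool's z in degrees; "grip": the closure, from 0 (fully open) to 1 (shut). In form: {"slide": [[tx, ty, tz], ...], "turn": [turn, ...], "grip": [grip, ...]}. A call has 1 to 10 rows; each row shifts and turns the commanded pose from where the row before left it, along the tool's axes as they then stand; what a row does not reach is not made up. A row lasts 1/12 s, in which the tool goes at most 41.7 mm and 7.16 degrees, less where a joint would pass 70% of its speed; a pose out of reach is approached as far as the arm can. A call with a gripper value outside its range is refused whole. The fingers move at their own pace and stop on an object; "newtons" is the grip in N (left out, the last holds). Time passes only in rows, so rows that do not move let the fingers close. It gives the time, the measured TCP pose, the force and the opening at its end, in the units of the state.
- manip.get_obs(): the state, without advancing time (a new reading comes with each control period).
- manip.camera(name): name is "scene" or "top"; returns the picture (420x560x3 uint8, blue, green, red); there is no depth.
- manip.camera_info(name): a dict with "fx", "fy", "cx", "cy" (pixels), "rvec" (rotation vector, rad) and "tvec" (3), from world to camera coordinates, as OpenCV has them. Camera axes: x right, y down, z forward; pixel columns grow to the right and rows downward; lengths in m; the calibration is good to about 2 mm. A picture is of the moment at which its call begins. camera_info takes no time and is no camera call.
- manip.hand_in(): hands the job in, once; it reports no verdict.
Trained networks look in the newest picture that a camera, given by its name, has taken for a name from the list of things; names that differ only in an ending like _2 or _b are one class to them, and where a whole thing is asked for, a point or a joint stands for the part that bears it (a point fixed in the world has none). Each returns a list of dicts, best first, with "score" (0 to 1); they miss things now and then, are a little off and sometimes report something else, mostly with a low value. They report only what shows in the picture. A call takes as long as a camera call.
- manip.cut_out(target, camera): "pixels" (420x560 bool, what is visible of it).
- manip.tip_of(target, camera): "xyz" ([x, y, z] in m, in the coordinates of the camera as it stood for that picture, good to about 4 mm: a listed point, or the origin of a listed thing).
The state is a dict: "clock": time; "joint_pos": joint angles; "joint_velocities": joint speeds; "tau": joint torques, N m; "position": TCP position; "ee_rot": TCP orientation; "ft_force": force on the tool from outside, world axes, zero at the start; "torque": the same for the moment, N m; "grip_width": opening from 0.0 (shut) to 1.0 (fully open).
Only numpy, scipy, OpenCV 4.12 (cv2) and the standard library are available. Lean on these libraries where they do the work, as an engineer would, in place of code of your own. Each camera call takes 0.05 s, during which the arm holds its last target.

## Working session

There is one attempt and no reset: what is moved stays moved. The work goes in short steps, Python scripts to look and compute and a tool call to move; the robot and the scene stay as the last step left them, time stands still between calls to the robot, and variables do not carry over. Pictures are saved under pics/ and viewed, and the job is handed in when it is done.

Besides the shell and the picture viewer there is one more tool, called by a JSON object that holds its "op" and its "data". arm_command: Moves the arm, as the interface text tells. Its arguments: {"type":"object","properties":{"slide":{"type":"array","items":{"type":"array","items":{"type":"number"}}},"turn":{"type":"array","items":{"type":"number"}},"grip":{"type":"array","items":{"type":"number"}},"newtons":{"type":"number"}},"required":["slide","turn","grip"]}

```bash
mkdir -p pics; ls; python3 - <<'E'
from workcell import manip
import cv2,numpy as np
for n in("scene","top"):
    cv2.imwrite(f"pics/{n}0.png",manip.camera(n))
    i=manip.camera_info(n);print(n,i)
    R=cv2.Rodrigues(np.array(i["rvec"],float))[0];t=np.array(i["tvec"],float)
    for k in["hotplate","guard_front","ring_mark_c","pan_center","pan_handle","beaker_center","stop_l","stop_r"]:
        try:
            print(k,[(round(d["score"],2),np.round(R.T@(np.array(d["xyz"])-t),4)) for d in manip.tip_of(k,n)[:2]])
        except Exception as e: print(k,e)
o=manip.get_obs();print(o)
E
```

```text
pics
scene {'fx': 508.78337464221494, 'fy': 508.78337464221494, 'cx': 276.7153792810042, 'cy': 202.54793699060374, 'rvec': array([ 0.85689594, -2.26800637,  1.30900538]), 'tvec': array([0.4486739 , 0.39175445, 0.52622271])}
hotplate [(0.73, array([ 0.6567, -0.1122, -0.0009]))]
guard_front [(0.71, array([ 0.5418, -0.1112,  0.269 ]))]
ring_mark_c []
pan_center [(0.89, array([ 0.6593, -0.1055,  0.0753]))]
pan_handle [(0.64, array([ 0.5743, -0.1258,  0.1005]))]
beaker_center [(0.65, array([ 0.6606, -0.2207,  0.0759]))]
stop_l it knows: beaker_center, guard_front, hotplate, pan_center, pan_handle, ring_mark
stop_r it knows: beaker_center, guard_front, hotplate, pan_center, pan_handle, ring_mark
top {'fx': 499.9342879461334, 'fy': 499.9342879461334, 'cx': 279.49426825057134, 'cy': 209.6518411562081, 'rvec': array([ 2.09027329, -1.48289778,  0.50974369]), 'tvec': array([-0.26440301,  0.54204546,  0.62859847])}
hotplate [(0.82, array([ 0.6522, -0.1103,  0.003 ]))]
guard_front [(0.9, array([ 0.5369, -0.1144,  0.2678])), (0.61, array([ 0.6611, -0.1107,  0.0764]))]
ring_mark_c []
pan_center [(0
[... 333 characters left out ...]
k
{'clock': 0.7, 'joint_pos': array([ 1.194397  ,  0.3321692 , -0.06469894,  1.46010947,  0.02160323,
        1.34989055, -0.08850811]), 'joint_velocities': array([-0.0003367 ,  0.00013094, -0.00058394,  0.00089581,  0.00029958,
       -0.00014839, -0.0004381 ]), 'tau': array([ 1.18871826e-04, -6.25086665e+01,  4.92040417e-02, -3.91769707e+01,
        1.66200864e-02,  1.67980194e-03, -5.72803015e-05]), 'position': array([ 0.21656291, -0.58630328,  0.23135224]), 'ee_rot': array([9.84394450e-01, 1.75976031e-01, 1.84617794e-05, 5.63527168e-05]), 'ft_force': array([ 0.33227041, -0.69862859,  0.08548786]), 'torque': array([-0.0252663 ,  0.01447632,  0.01340226]), 'grip_width': 0.9990831704932148}
```

View pics/scene0.png

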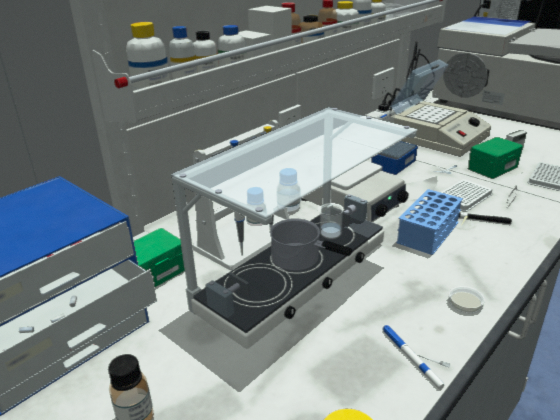

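View pics/top0.png

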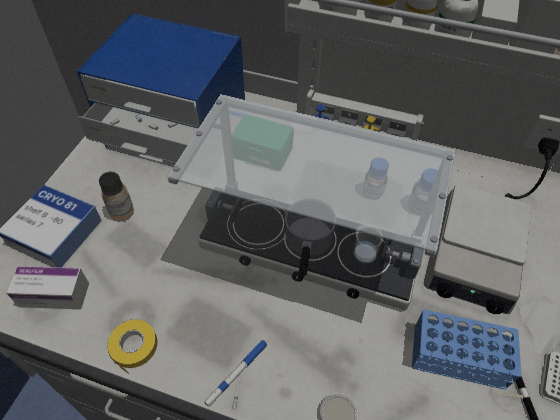

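```bash
python3 - <<'E'
from workcell import manip
import cv2,numpy as np
for n in("scene","top"):
    i=manip.camera_info(n)
    R=cv2.Rodrigues(np.array(i["rvec"],float))[0];t=np.array(i["tvec"],float)
    print(n,"cam at",-R.T@t)
    for k in["ring_mark"]:
        print(k,[(round(d["score"],2),np.round(R.T@(np.array(d["xyz"])-t),4)) for d in manip.tip_of(k,n)[:3]])
E
```

```text
scene cam at [0.14210785 0.48788323 0.61111821]
ring_mark []
top cam at [ 0.12951986 -0.23080209  0.82994775]
ring_mark []
```

The scene shows the double ring at scene (258,285) / top (258,224), the left (+y) end. The pan is in the middle (295,245 / 310,220), its handle is toward the front and skewed slightly, and the beaker is at right. Next I'll measure the plate axes precisely.

```bash
python3 - <<'E'
import cv2
a=cv2.imread("pics/scene0.png")[170:370,160:400];cv2.imwrite("pics/s_crop.png",cv2.resize(a,None,fx=3,fy=3,interpolation=cv2.INTER_CUBIC)[:600])
a=cv2.imread("pics/top0.png")[170:320,190:450];cv2.imwrite("pics/t_crop.png",cv2.resize(a,None,fx=3,fy=3,interpolation=cv2.INTER_CUBIC))
E
```

```text
(no output)
```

View pics/s_crop.png

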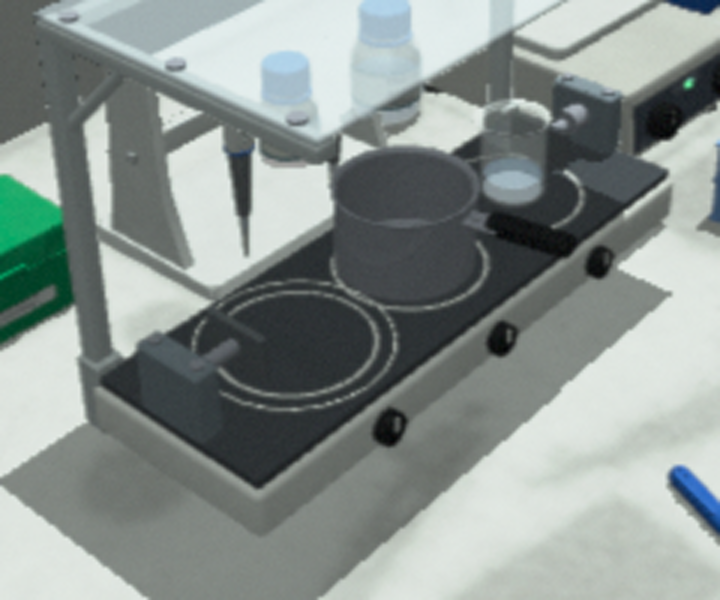

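View pics/t_crop.png

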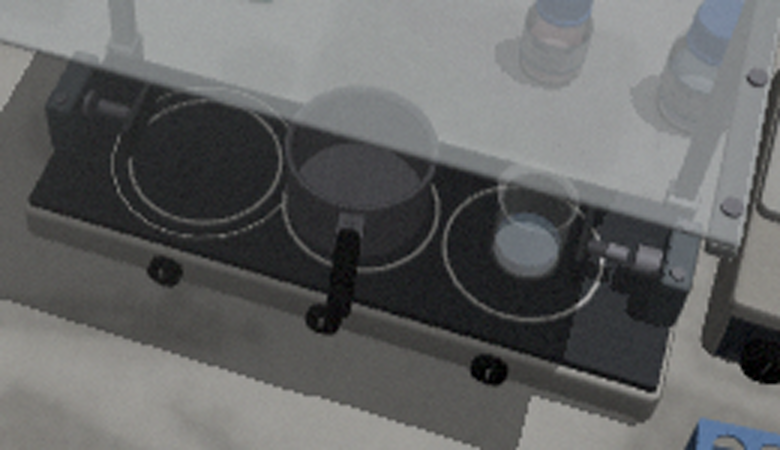

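```bash
cat > h.py <<'E'
import cv2,numpy as np
from workcell import manip
def cam(n):
    i=manip.camera_info(n);R=cv2.Rodrigues(np.array(i["rvec"],float))[0];t=np.array(i["tvec"],float).ravel()
    return i,R,t
def onplane(n,uv,z):
    i,R,t=cam(n);c=-R.T@t;out=[]
    for u,v in uv:
        d=R.T@np.array([(u-i["cx"])/i["fx"],(v-i["cy"])/i["fy"],1]);out.append(c+d*(z-c[2])/d[2])
    return np.array(out)
def proj(n,P):
    i,R,t=cam(n);p=(R@np.atleast_2d(P).T).T+t;return np.c_[p[:,0]/p[:,2]*i["fx"]+i["cx"],p[:,1]/p[:,2]*i["fy"]+i["cy"]]
def circ(P):
    A=np.c_[2*P[:,:2],np.ones(len(P))];s=np.linalg.lstsq(A,(P[:,:2]**2).sum(1),rcond=None)[0];return s[:2],np.sqrt(s[2]+s[:2]@s[:2])
def scr(p):return np.array(p)/3+[160,170]
def tcr(p):return np.array(p)/3+[190,170]
E
python3 - <<'E'
from h import *
z=.045
print("goal scene",circ(onplane("scene",scr([(193,340),(397,342),(300,280),(290,409),(350,393),(225,297),(232,392),(370,300)]),z)))
print("goal top",circ(onplane("top",tcr([(112,160),(200,236),(160,228),(130,205),(240,230),(270,212),(150,105)]),z)))
print("mid scene",circ(onplane("scene",scr([(489,265),(470,293),(440,307),(405,310),(333,265),(350,292)]),z)))
print("mid top",circ(onplane("top",tcr([(282,215),(300,248),(330,264),(375,268),(415,250),(438,215)]),z)))
print("beak top",circ(onplane("top",tcr([(444,240),(460,285),(490,310),(530,319),(575,307),(601,270),(470,197)]),z)))
a=onplane("scene",scr([(258,485),(667,172),(103,381)]),z);print(a)
b=onplane("top",tcr([(32,205),(655,390)]),z);print(b)
for p in(a,b):
    d=p[0]-p[1];print(np.degrees(np.arctan2(-d[0],d[1])),np.linalg.norm(d))
# handle tri: tip/base at top crop
print(onplane("top",tcr([(350,228),(338,305)]),.1035),onplane("scene",scr([(490,225),(570,245)]),.1035))
E
```

```text
goal scene (array([ 0.65760776, -0.00883974]), np.float64(0.05957611141311269))
goal top (array([ 0.6554895 , -0.00739061]), np.float64(0.05869227585176179))
mid scene (array([ 0.65513981, -0.11253491]), np.float64(0.04907580781765202))
mid top (array([ 0.65747859, -0.11104361]), np.float64(0.05024511312959981))
beak top (array([ 0.6568482 , -0.21785357]), np.float64(0.04897822584475424))
[[ 0.58782534  0.09018255  0.045     ]
 [ 0.58917811 -0.3070895   0.045     ]
 [ 0.71456043  0.08926675  0.045     ]]
[[ 0.58647831  0.08273489  0.045     ]
 [ 0.5880065  -0.31254197  0.045     ]]
0.19510021344239875 0.3972743519411054
0.22151174058724907 0.39527981296822756
[[ 0.59879042 -0.12088298  0.1035    ]
 [ 0.54752518 -0.1298447   0.1035    ]] [[ 0.5908038  -0.10899911  0.1035    ]
 [ 0.54333553 -0.12238874  0.1035    ]]
```

{"op": "arm_command", "data": {"slide": [[0,0,-20],[0,0,-20]], "turn": [5,0], "grip": [0,0]}}

```text
clock: 0.97
position: [0.2162, -0.5857, 0.2707]
ee_rot: [0.991, 0.13, -0.0, -0.001]
ft_force: [0.3, 0.2, -0.4]
grip_width: 1.002
```

{"op": "arm_command", "data": {"slide": [[0,0,-35],[0,0,-35],[0,0,-30],[15,-25,-10],[15,-30,-10],[15,-30,0],[15,-30,0],[15,-30,0],[15,-30,0],[15,-30,0]], "turn": [7,7,1,0,0,0,0,0,0,0], "grip": [0,0,0,0,0,0,0,0,0,0]}}

```text
clock: 1.8
position: [0.321, -0.3792, 0.3915]
ee_rot: [1.0, 0.002, 0.0, 0.0]
ft_force: [0.4, -0.4, -1.0]
grip_width: 0.998
```

```bash
cat > st.py <<'E'
from h import *
from scipy.spatial.transform import Rotation as R
o=manip.get_obs();print(o["clock"],o["joint_pos"].round(3),o["position"].round(4),o["ft_force"].round(1),o["grip_width"]);print(R.from_quat(o["ee_rot"]).as_matrix().round(3))
open("log.txt","a").write(repr((o["joint_pos"].tolist(),o["position"].tolist(),o["ee_rot"].tolist()))+"\n")
E
python3 st.py
```

```text
1.8 [ 0.941  0.02  -0.168  1.494  0.004  1.627 -0.792] [ 0.321  -0.3792  0.3915] [ 0.4 -0.4 -1. ] 0.9978924424568969
[[ 1.     0.005  0.   ]
 [ 0.005 -1.    -0.001]
 [ 0.     0.001 -1.   ]]
```

{"op": "arm_command", "data": {"slide": [[10,-35,0],[10,-35,0],[10,-35,0],[10,-35,0],[10,-35,0],[10,-35,0],[10,-35,0],[10,-35,0],[10,-35,0],[10,-30,0]], "turn": [0,0,0,0,0,0,0,0,0,0], "grip": [0,0,0,0,0,0,0,0,0,0]}}

```text
clock: 2.63
position: [0.419, -0.0326, 0.3917]
ee_rot: [1.0, 0.003, 0.001, 0.0]
ft_force: [1.1, -0.1, 0.8]
grip_width: 1.0
```

```bash
python3 st.py
```

```text
2.6333 [ 0.656 -0.153 -0.588  1.634 -0.084  1.634 -1.497] [ 0.419  -0.0326  0.3917] [ 1.1 -0.1  0.8] 1.0002961001542583
[[ 1.     0.006  0.001]
 [ 0.006 -1.    -0.001]
 [ 0.001  0.001 -1.   ]]
```

{"op": "arm_command", "data": {"slide": [[0,0,-41],[0,0,-41],[0,0,-41],[0,0,-41],[0,0,-41],[0,0,-41]], "turn": [0,0,0,0,0,0], "grip": [0,0,0,0,0,0]}}

```text
clock: 3.13
position: [0.4223, -0.0356, 0.6122]
ee_rot: [1.0, 0.002, 0.023, -0.0]
ft_force: [-0.6, 0.5, -1.6]
grip_width: 1.002
```

```bash
python3 st.py
```

```text
3.1333 [ 0.604 -0.011 -0.608  1.049 -0.008  2.055 -1.574] [ 0.4223 -0.0356  0.6122] [-0.6  0.5 -1.6] 1.0019995884653559
[[ 0.999  0.004  0.047]
 [ 0.004 -1.     0.001]
 [ 0.047 -0.    -0.999]]
```

{"op": "arm_command", "data": {"slide": [[0,0,-41],[0,0,-41],[0,0,-41]], "turn": [0,0,0], "grip": [0,0,0]}}

```text
clock: 3.38
position: [0.4137, -0.0346, 0.6451]
ee_rot: [0.998, 0.003, 0.059, 0.001]
ft_force: [-0.6, -0.5, 0.3]
grip_width: 1.001
```

```bash
python3 st.py
```

```text
3.3833 [ 0.967 -0.04  -0.913  0.99  -0.042  2.058 -1.534] [ 0.4137 -0.0346  0.6451] [-0.6 -0.5  0.3] 1.0005151661240677
[[ 0.993  0.006  0.118]
 [ 0.006 -1.    -0.001]
 [ 0.118  0.002 -0.993]]
```

{"op": "arm_command", "data": {"slide": [[0,0,20],[0,0,20],[0,0,20]], "turn": [0,0,0], "grip": [0,0,0]}}

```text
clock: 3.63
position: [0.4207, -0.0357, 0.584]
ee_rot: [0.998, 0.002, 0.058, 0.001]
ft_force: [0.1, 0.7, -0.5]
grip_width: 1.001
```

```bash
python3 st.py
```

```text
3.6333 [ 1.009 -0.134 -0.847  1.193 -0.125  1.92  -1.456] [ 0.4207 -0.0357  0.584 ] [ 0.1  0.7 -0.5] 1.0010854709476504
[[ 0.993  0.003  0.116]
 [ 0.004 -1.    -0.001]
 [ 0.116  0.002 -0.993]]
```

{"op": "arm_command", "data": {"slide": [[10,0,-40],[10,0,-40],[10,0,-40],[10,0,-40],[10,0,-40],[10,0,-40],[10,0,-40],[10,0,-40]], "turn": [0,0,0,0,0,0,0,0], "grip": [0,0,0,0,0,0,0,0]}}

```text
clock: 4.3
position: [0.4405, -0.0357, 0.7132]
ee_rot: [0.991, 0.004, 0.135, -0.001]
ft_force: [0.2, 0.5, -0.5]
grip_width: 0.998
```

```bash
python3 st.py
```

```text
4.3 [ 2.270e-01 -6.000e-03 -2.470e-01  8.180e-01  1.000e-03  2.058e+00
 -1.583e+00] [ 0.4405 -0.0357  0.7132] [ 0.2  0.5 -0.5] 0.9978882124385541
[[ 0.963  0.007  0.268]
 [ 0.007 -1.     0.003]
 [ 0.268 -0.001 -0.963]]
```

{"op": "arm_command", "data": {"slide": [[10,0,-40],[10,0,-40],[10,0,-40],[10,0,-40],[10,0,-40],[10,0,-40],[10,0,-40],[10,0,-40]], "turn": [0,0,0,0,0,0,0,0], "grip": [0,0,0,0,0,0,0,0]}}

```text
clock: 4.97
position: [0.4003, -0.0361, 0.8254]
ee_rot: [0.966, 0.003, 0.259, -0.001]
ft_force: [0.4, -1.2, -0.8]
grip_width: 0.996
```

```bash
python3 st.py
```

```text
4.9667 [ 0.873 -0.042 -0.773  0.589 -0.089  2.058 -1.536] [ 0.4003 -0.0361  0.8254] [ 0.4 -1.2 -0.8] 0.9961521644667891
[[ 0.866  0.006  0.501]
 [ 0.005 -1.     0.003]
 [ 0.501 -0.    -0.866]]
```

{"op": "arm_command", "data": {"slide": [[-14,5.5,33],[-14,5.5,33],[-14,5.5,33],[-14,5.5,33],[-14,5.5,33],[-14,5.5,33],[-14,5.5,33],[-14,5.5,33]], "turn": [0,0,0,0,0,0,0,0], "grip": [0,0,0,0,0,0,0,0]}}

```text
clock: 5.63
position: [0.4339, -0.0785, 0.5472]
ee_rot: [0.966, 0.004, 0.257, 0.001]
ft_force: [0.1, -0.9, 1.0]
grip_width: 1.0
```

```bash
python3 st.py
```

```text
5.6333 [ 0.954 -0.454 -0.449  1.604 -0.434  1.474 -1.126] [ 0.4339 -0.0785  0.5472] [ 0.1 -0.9  1. ] 1.0001211524528058
[[ 0.867  0.007  0.498]
 [ 0.009 -1.    -0.   ]
 [ 0.498  0.005 -0.867]]
```

{"op": "arm_command", "data": {"slide": [[-9,6,37],[-9,6,37],[-14,6,34],[-14,6,34]], "turn": [0,0,0,0], "grip": [0,0,0,0]}}

```text
clock: 5.97
position: [0.4651, -0.1026, 0.4011]
ee_rot: [0.966, 0.004, 0.257, 0.001]
ft_force: [0.1, -0.2, 0.3]
grip_width: 0.998
```

```bash
python3 st.py
```

```text
5.9667 [ 0.936 -0.438 -0.492  1.9   -0.45   1.171 -1.047] [ 0.4651 -0.1026  0.4011] [ 0.1 -0.2  0.3] 0.9978173811880129
[[ 0.868  0.008  0.497]
 [ 0.009 -1.     0.   ]
 [ 0.497  0.004 -0.868]]
```

{"op": "arm_command", "data": {"slide": [[-17,6,32],[-17,6,32],[-17,6,32],[-16,5,32],[0,0,0]], "turn": [0,0,0,0,0], "grip": [0,0,0,0,0]}}

```text
clock: 6.38
position: [0.4676, -0.1256, 0.2515]
ee_rot: [0.967, 0.003, 0.253, -0.001]
ft_force: [-0.7, -0.2, -0.7]
grip_width: 1.002
```

```bash
python3 st.py; cat > look.py <<'E'
import sys
from h import *
s=sys.argv[1]
for n in("scene","top"):
    a=manip.camera(n);b=a[130:340,150:430]
    cv2.imwrite(f"pics/{n}_{s}.png",cv2.resize(b,None,fx=2.8,fy=2.8,interpolation=cv2.INTER_CUBIC))
    i,R,t=cam(n)
    for k in["pan_center","pan_handle","beaker_center"]:
        print(n,k,[(round(d["score"],2),np.round(R.T@(np.array(d["xyz"])-t),4)) for d in manip.tip_of(k,n)[:2]])
E
python3 look.py pre
```

```text
6.3833 [ 0.918 -0.35  -0.521  2.156 -0.482  0.858 -0.943] [ 0.4676 -0.1256  0.2515] [-0.7 -0.2 -0.7] 1.0015308214164955
[[ 0.872  0.007  0.489]
 [ 0.006 -1.     0.004]
 [ 0.489 -0.001 -0.872]]
scene pan_center [(0.69, array([ 0.6605, -0.1054,  0.0762]))]
scene pan_handle [(0.89, array([ 0.5723, -0.1228,  0.0986]))]
scene beaker_center [(0.92, array([ 0.6587, -0.2229,  0.0775]))]
top pan_center [(0.71, array([ 0.6567, -0.1117,  0.0764]))]
top pan_handle [(0.86, array([ 0.5751, -0.1241,  0.0967])), (0.28, array([ 0.6567, -0.2183,  0.0741]))]
top beaker_center [(0.83, array([ 0.6559, -0.2167,  0.0734]))]
```

View pics/scene_pre.png

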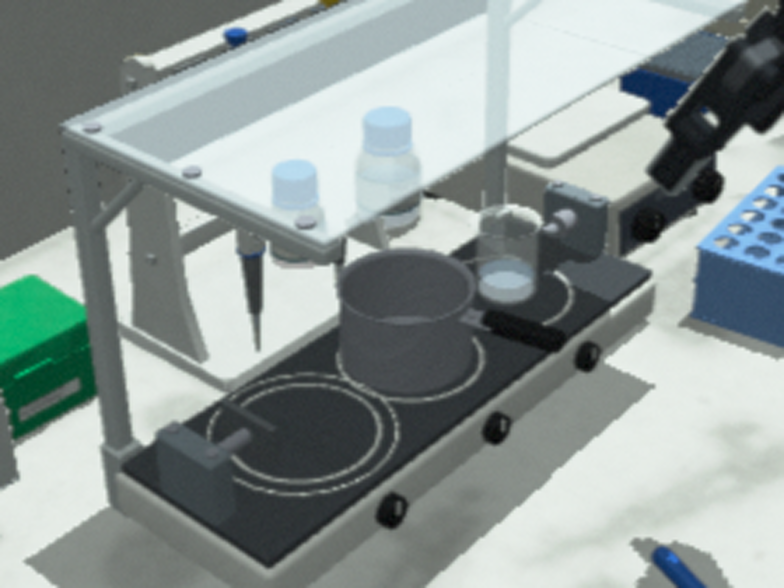

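View pics/top_pre.png

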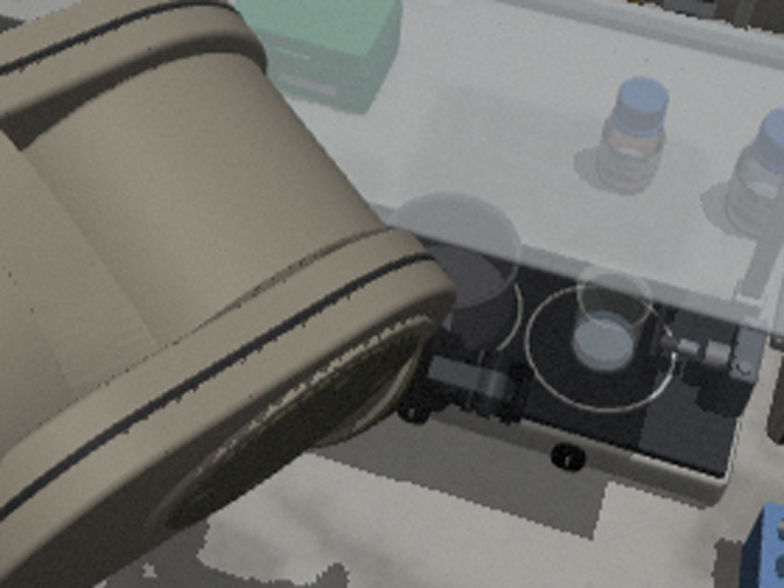

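```bash
python3 - <<'E'
from h import *
cv2.imwrite("pics/full1.png",manip.camera("scene"))
print(proj("scene",[[.539,-.11,.268],[.539,-.3,.268]]))
E
```

```text
[[352.48660037 168.50019764]
 [414.09973    132.61064454]]
```

View pics/full1.png

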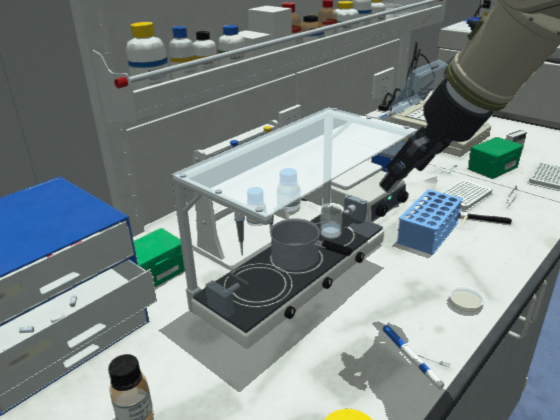

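{"op": "arm_command", "data": {"slide": [[2,0,30],[2,0,30],[2,0,30],[1,0,25],[1,0,25],[0,0,20],[0,0,0]], "turn": [0,0,0,0,0,0,0], "grip": [0,0,0,0,0,0,0]}}

```text
clock: 7.42
position: [0.5571, -0.1251, 0.1207]
ee_rot: [0.967, 0.004, 0.256, -0.001]
ft_force: [-1.2, 0.3, -0.1]
grip_width: 1.0
```

```bash
python3 st.py;python3 look.py p2
```

```text
7.4167 [ 0.918  0.064 -0.719  2.146 -0.153  0.446 -1.231] [ 0.5571 -0.1251  0.1207] [-1.2  0.3 -0.1] 1.0003695224939486
[[ 0.869  0.008  0.494]
 [ 0.007 -1.     0.004]
 [ 0.494  0.    -0.869]]
scene pan_center [(0.86, array([ 0.6615, -0.1104,  0.0777]))]
scene pan_handle [(0.85, array([ 0.5748, -0.1281,  0.1017])), (0.3, array([ 0.544 , -0.1116,  0.2658]))]
scene beaker_center [(0.73, array([ 0.6603, -0.2179,  0.0753]))]
top pan_center []
top pan_handle [(0.45, array([ 0.5372, -0.1142,  0.2692]))]
top beaker_center [(0.97, array([ 0.657 , -0.2195,  0.0736]))]
```

View pics/scene_p2.png

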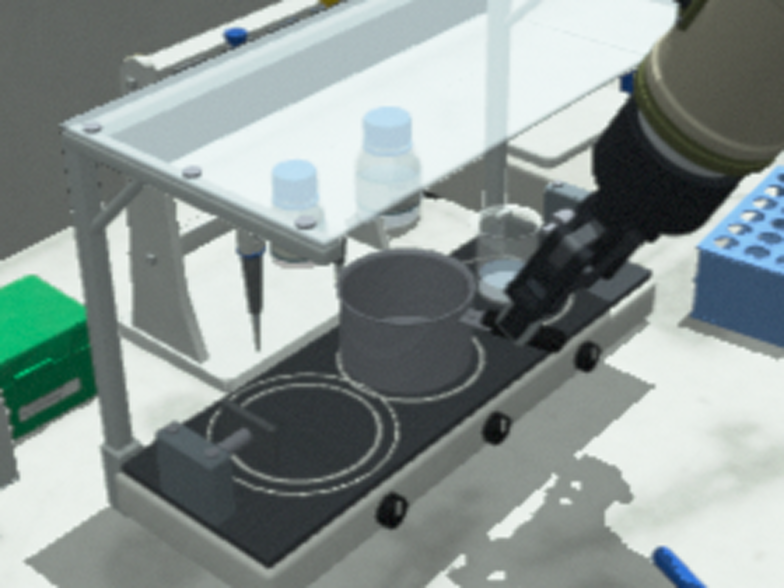

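{"op": "arm_command", "data": {"slide": [[-3,0,15],[-3,0,15],[0,0,10],[0,0,0]], "turn": [0,0,0,0], "grip": [0,0,0,0], "newtons": 20}}

```text
clock: 8.15
position: [0.5716, -0.1257, 0.0848]
ee_rot: [0.967, 0.004, 0.256, 0.0]
ft_force: [0.0, 0.1, 0.2]
grip_width: 1.001
```

```bash
python3 st.py
```

```text
8.15 [ 0.849  0.165 -0.68   2.146  0.005  0.357 -1.363] [ 0.5716 -0.1257  0.0848] [0.  0.1 0.2] 1.0006099132489799
[[ 0.868  0.008  0.496]
 [ 0.008 -1.     0.002]
 [ 0.496  0.003 -0.868]]
```

{"op": "arm_command", "data": {"slide": [[0,0,0],[0,0,0],[0,0,0],[0,0,0],[0,0,0],[0,0,0],[0,0,0],[0,0,0],[0,0,0],[0,0,0]], "turn": [0,0,0,0,0,0,0,0,0,0], "grip": [0.3,0.5,0.6,0.65,0.7,0.75,0.8,0.85,0.9,1], "newtons": 20}}

```text
clock: 8.98
position: [0.5723, -0.125, 0.0862]
ee_rot: [0.966, 0.005, 0.257, 0.0]
ft_force: [1.8, 3.8, 3.0]
grip_width: 0.17
```

```bash
python3 st.py; python3 look.py p3
```

```text
8.9833 [ 0.85   0.163 -0.682  2.146  0.003  0.358 -1.362] [ 0.5723 -0.125   0.0862] [1.8 3.8 3. ] 0.17013243977369594
[[ 0.867  0.009  0.498]
 [ 0.01  -1.     0.002]
 [ 0.497  0.003 -0.867]]
scene pan_center [(0.89, array([ 0.6602, -0.1117,  0.0747]))]
scene pan_handle [(0.81, array([ 0.5768, -0.1247,  0.1006]))]
scene beaker_center [(0.97, array([ 0.6601, -0.2184,  0.0743]))]
top pan_center [(0.73, array([ 0.6634, -0.1204,  0.0761]))]
top pan_handle []
top beaker_center [(0.91, array([ 0.6575, -0.2188,  0.0729]))]
```

View pics/scene_p3.png

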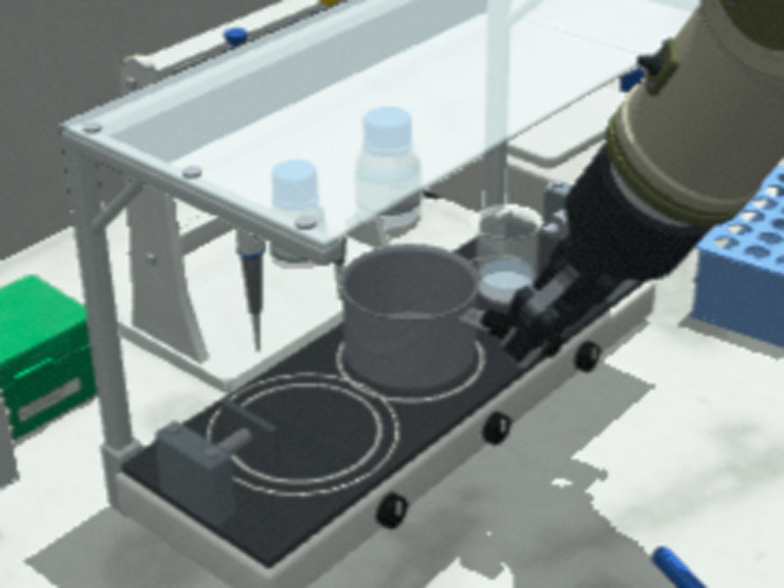

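{"op": "arm_command", "data": {"slide": [[0,0,0],[0,0,0],[0,-2,0],[0,-3,0],[0,-4,0],[0,-4,0],[0,-4,0],[0,-4,0],[0,-4,0],[0,-4,0]], "turn": [0,0,0,0,0,0,0,0,0,0], "grip": [1,1,1,1,1,1,1,1,1,1]}}

```text
clock: 10.22
position: [0.5717, -0.099, 0.0862]
ee_rot: [0.966, 0.002, 0.258, 0.002]
ft_force: [0.3, -5.1, 3.0]
grip_width: 0.156
```

```bash
python3 st.py; python3 look.py p4
```

```text
10.2167 [ 0.776  0.141 -0.667  2.165  0.062  0.348 -1.481] [ 0.5717 -0.099   0.0862] [ 0.3 -5.1  3. ] 0.15559440052638296
[[ 0.867  0.004  0.498]
 [ 0.006 -1.    -0.002]
 [ 0.498  0.004 -0.867]]
scene pan_center [(0.58, array([ 0.6586, -0.0944,  0.0761]))]
scene pan_handle [(0.77, array([ 0.574 , -0.0989,  0.1026]))]
scene beaker_center [(0.86, array([ 0.6584, -0.2166,  0.0762]))]
top pan_center [(0.87, array([ 0.6623, -0.0988,  0.0742]))]
top pan_handle [(0.94, array([ 0.5723, -0.0958,  0.1009]))]
top beaker_center [(0.63, array([ 0.6564, -0.2187,  0.0758]))]
```

View pics/scene_p4.png

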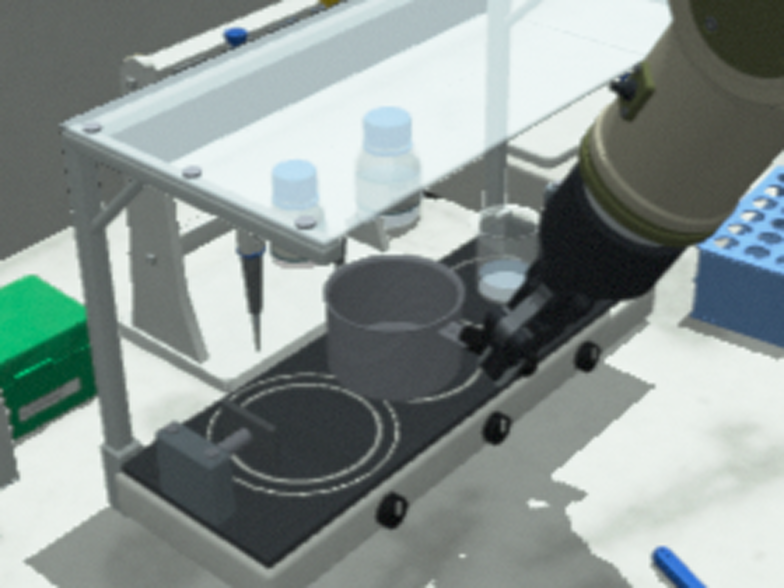

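{"op": "arm_command", "data": {"slide": [[0,-6,0],[0,-6,0],[0,-6,0],[0,-6,0],[0,-6,0],[0,-6,0],[0,-6,0],[0,-6,0],[0,-4,0],[0,-4,0]], "turn": [0,0,0,0,0,0,0,0,0,0], "grip": [1,1,1,1,1,1,1,1,1,1]}}

```text
clock: 11.45
position: [0.5715, -0.0422, 0.086]
ee_rot: [0.966, 0.003, 0.257, 0.001]
ft_force: [-0.1, -6.1, 4.2]
grip_width: 0.16
```

```bash
python3 st.py; python3 look.py p5
```

```text
11.45 [ 0.623  0.115 -0.646  2.189  0.211  0.346 -1.746] [ 0.5715 -0.0422  0.086 ] [-0.1 -6.1  4.2] 0.1603226872659179
[[ 0.867  0.006  0.498]
 [ 0.007 -1.    -0.001]
 [ 0.498  0.004 -0.867]]
scene pan_center [(0.69, array([ 0.6616, -0.0403,  0.0755]))]
scene pan_handle [(0.85, array([ 0.5712, -0.0387,  0.1029]))]
scene beaker_center [(0.7, array([ 0.5409, -0.1133,  0.2662])), (0.55, array([ 0.6626, -0.2196,  0.0753]))]
top pan_center [(0.76, array([ 0.6635, -0.0409,  0.0739]))]
top pan_handle [(0.75, array([ 0.5739, -0.0403,  0.1002]))]
top beaker_center [(0.57, array([ 0.6523, -0.2195,  0.0738]))]
```

View pics/scene_p5.png

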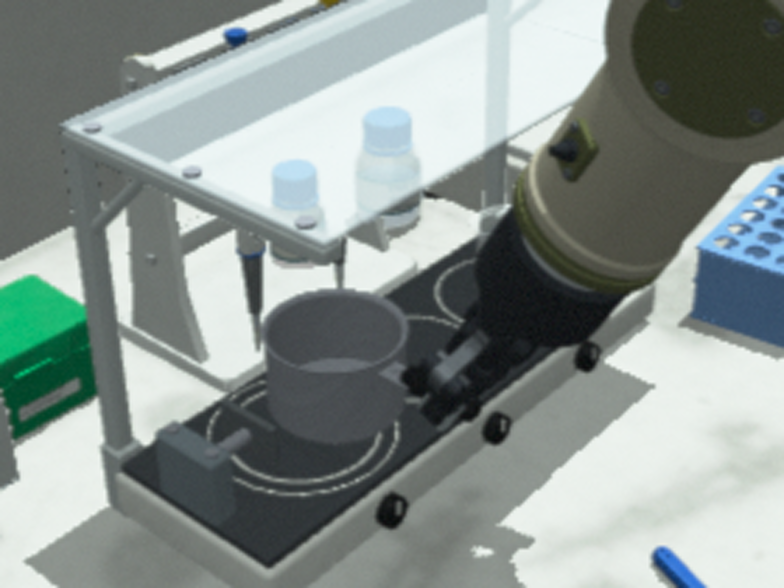

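View pics/top_p5.png

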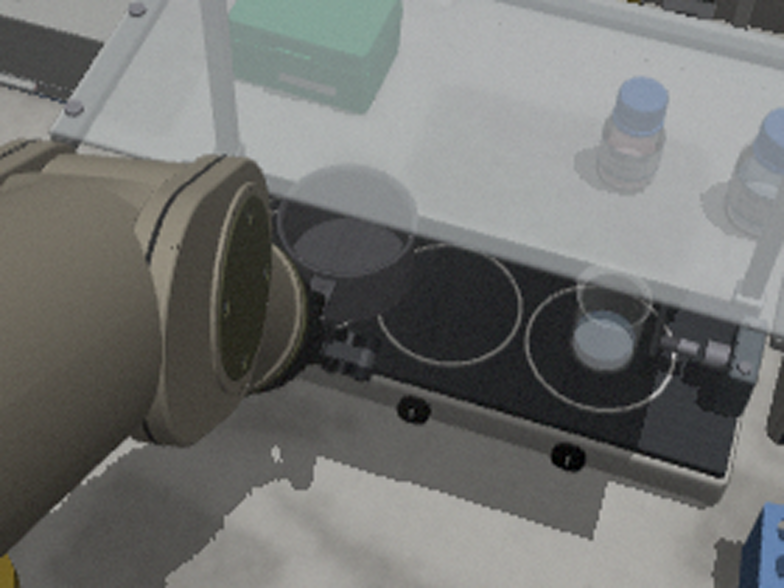

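{"op": "arm_command", "data": {"slide": [[0,0,0],[0,-3,0],[0,-3,0],[0,-3,0],[0,-2,0],[0,-2,0]], "turn": [0,0,0,0,0,0], "grip": [1,1,1,1,1,1], "newtons": 40}}

```text
clock: 12.35
position: [0.5714, -0.0293, 0.0859]
ee_rot: [0.966, 0.003, 0.257, 0.001]
ft_force: [0.6, -7.5, 4.7]
grip_width: 0.152
```

{"op": "arm_command", "data": {"slide": [[0,-1.5,0],[0,-1.5,0]], "turn": [0,0], "grip": [1,1]}}

```text
clock: 12.52
position: [0.5714, -0.0263, 0.0859]
ee_rot: [0.966, 0.003, 0.257, 0.001]
ft_force: [0.1, -7.0, 5.6]
grip_width: 0.155
```

{"op": "arm_command", "data": {"slide": [[0,-1.5,0],[0,-1.5,0]], "turn": [0,0], "grip": [1,1]}}

```text
clock: 12.68
position: [0.5714, -0.0234, 0.0859]
ee_rot: [0.966, 0.003, 0.257, 0.001]
ft_force: [-0.3, -7.4, 5.4]
grip_width: 0.151
```

{"op": "arm_command", "data": {"slide": [[0,-1,0],[0,-1,0]], "turn": [0,0], "grip": [1,1]}}

```text
clock: 12.85
position: [0.5714, -0.0214, 0.0859]
ee_rot: [0.966, 0.003, 0.257, 0.001]
ft_force: [-0.4, -7.3, 6.5]
grip_width: 0.155
```

{"op": "arm_command", "data": {"slide": [[0,-1,0],[0,-1,0]], "turn": [0,0], "grip": [1,1]}}

```text
clock: 13.02
position: [0.5714, -0.0195, 0.0858]
ee_rot: [0.966, 0.003, 0.257, 0.001]
ft_force: [0.0, -7.2, 4.8]
grip_width: 0.15
```

{"op": "arm_command", "data": {"slide": [[0,-1,0],[0,-1,0]], "turn": [0,0], "grip": [1,1]}}

```text
clock: 13.18
position: [0.5714, -0.0175, 0.0859]
ee_rot: [0.966, 0.003, 0.257, 0.001]
ft_force: [-0.1, -6.7, 5.2]
grip_width: 0.151
```

```bash
python3 st.py; python3 look.py p6
```

```text
13.1833 [ 0.556  0.11  -0.64   2.193  0.288  0.352 -1.873] [ 0.5714 -0.0175  0.0859] [-0.1 -6.7  5.2] 0.1511166334179082
[[ 0.868  0.005  0.497]
 [ 0.007 -1.    -0.001]
 [ 0.497  0.004 -0.868]]
scene pan_center [(0.67, array([ 0.6582, -0.0133,  0.0746]))]
scene pan_handle [(0.59, array([ 0.5715, -0.0192,  0.0994]))]
scene beaker_center [(0.43, array([ 0.6601, -0.2193,  0.0767])), (0.4, array([ 0.5414, -0.1145,  0.2642]))]
top pan_center [(0.61, array([ 0.6613, -0.0169,  0.0766]))]
top pan_handle [(0.91, array([ 0.5714, -0.0147,  0.0971])), (0.3, array([ 0.5378, -0.1171,  0.2681]))]
top beaker_center []
```

View pics/scene_p6.png

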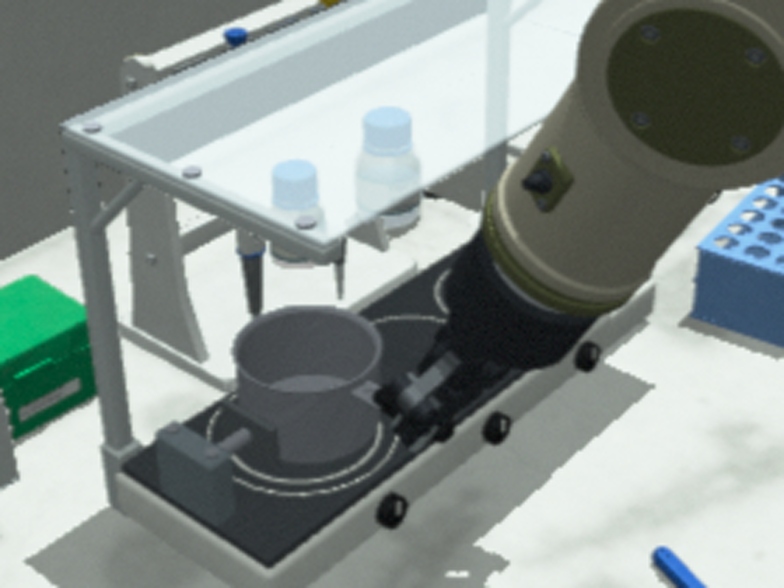

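{"op": "arm_command", "data": {"slide": [[0,-1,0],[0,-1,0]], "turn": [0,0], "grip": [1,1]}}

```text
clock: 13.75
position: [0.5713, -0.0156, 0.0858]
ee_rot: [0.966, 0.003, 0.257, 0.001]
ft_force: [-0.4, -7.4, 4.8]
grip_width: 0.157
```

{"op": "arm_command", "data": {"slide": [[0,-1,0],[0,-1,0]], "turn": [0,0], "grip": [1,1]}}

```text
clock: 13.92
position: [0.5713, -0.0135, 0.0858]
ee_rot: [0.966, 0.003, 0.257, 0.001]
ft_force: [0.0, -6.9, 4.9]
grip_width: 0.158
```

{"op": "arm_command", "data": {"slide": [[0,-1,0],[0,-1,0]], "turn": [0,0], "grip": [1,1]}}

```text
clock: 14.08
position: [0.5713, -0.0115, 0.0858]
ee_rot: [0.966, 0.003, 0.257, 0.001]
ft_force: [0.8, -7.2, 5.7]
grip_width: 0.154
```

{"op": "arm_command", "data": {"slide": [[0,-1,0],[0,-1,0]], "turn": [0,0], "grip": [1,1]}}

```text
clock: 14.25
position: [0.5712, -0.0096, 0.0858]
ee_rot: [0.966, 0.003, 0.257, 0.001]
ft_force: [-0.2, -8.3, 5.1]
grip_width: 0.152
```

```bash
python3 look.py p7; python3 - <<'E'
from h import *
a=manip.camera("scene")[250:320,190:310];cv2.imwrite("pics/z7.png",cv2.resize(a,None,fx=6,fy=6,interpolation=cv2.INTER_CUBIC))
E
```

```text
scene pan_center [(0.87, array([ 0.6595, -0.0053,  0.0781]))]
scene pan_handle [(0.76, array([ 0.5721, -0.0077,  0.0988]))]
scene beaker_center []
top pan_center [(0.57, array([ 0.6632, -0.0086,  0.0767])), (0.29, array([ 0.575 , -0.0083,  0.0991]))]
top pan_handle [(0.57, array([ 0.5726, -0.0053,  0.0967]))]
top beaker_center [(0.89, array([ 0.6565, -0.2185,  0.0759]))]
```

View pics/z7.png

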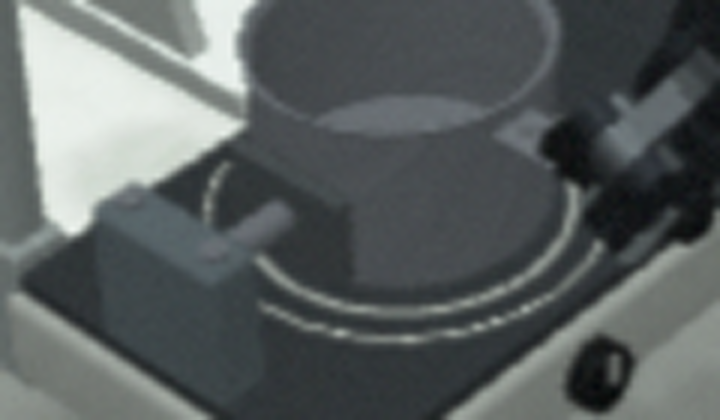

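{"op": "arm_command", "data": {"slide": [[0,-1,0],[0,-1,0]], "turn": [0,0], "grip": [1,1]}}

```text
clock: 14.87
position: [0.5712, -0.0079, 0.0858]
ee_rot: [0.966, 0.003, 0.257, 0.001]
ft_force: [-0.5, -7.7, 6.0]
grip_width: 0.153
```

{"op": "arm_command", "data": {"slide": [[0,-1,0],[0,-1,0]], "turn": [0,0], "grip": [1,1]}}

```text
clock: 15.03
position: [0.5712, -0.0059, 0.0858]
ee_rot: [0.966, 0.003, 0.257, 0.001]
ft_force: [0.4, -7.6, 6.1]
grip_width: 0.156
```

{"op": "arm_command", "data": {"slide": [[0,-1,0],[0,-0.5,0]], "turn": [0,0], "grip": [1,1]}}

```text
clock: 15.2
position: [0.5712, -0.0044, 0.0858]
ee_rot: [0.966, 0.003, 0.257, 0.001]
ft_force: [-0.2, -8.2, 5.4]
grip_width: 0.152
```

```bash
python3 - <<'E'
from h import *
a=manip.camera("scene")
o=cv2.imread("pics/scene0.png")
f=lambda a:cv2.resize(a[255:315,190:250],None,fx=6,fy=6,interpolation=cv2.INTER_CUBIC)
cv2.imwrite("pics/z8.png",np.hstack([f(o),f(a)]))
E
```

```text
(no output)
```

View pics/z8.png

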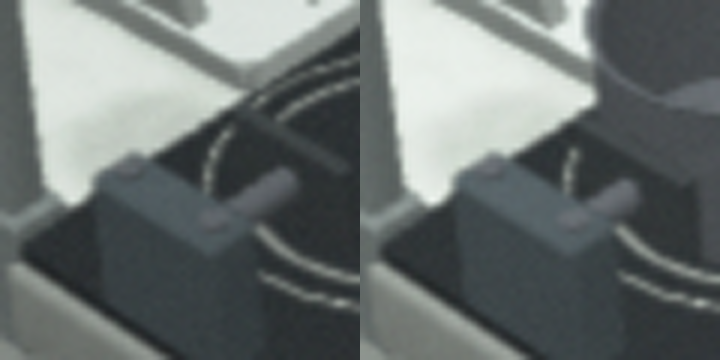

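```bash
python3 - <<'E'
from h import *
print(proj("scene",[[.64,.04,.09],[.64,.048,.09]]))
E
```

```text
[[243.83481291 280.04610247]
 [240.34591554 282.37351929]]
```

{"op": "arm_command", "data": {"slide": [[0,-0.5,0],[0,-0.5,0]], "turn": [0,0], "grip": [1,1]}}

```text
clock: 15.42
position: [0.5712, -0.0036, 0.0858]
ee_rot: [0.966, 0.003, 0.257, 0.001]
ft_force: [0.1, -8.8, 6.1]
grip_width: 0.154
```

{"op": "arm_command", "data": {"slide": [[0,-0.5,0],[0,-0.5,0]], "turn": [0,0], "grip": [1,1]}}

```text
clock: 15.58
position: [0.5711, -0.0028, 0.0857]
ee_rot: [0.966, 0.003, 0.257, 0.002]
ft_force: [-1.5, -10.4, 6.2]
grip_width: 0.15
```

{"op": "arm_command", "data": {"slide": [[0,-0.5,0],[0,-0.5,0]], "turn": [0,0], "grip": [1,1]}}

```text
clock: 15.75
position: [0.5709, -0.0024, 0.0856]
ee_rot: [0.966, 0.002, 0.257, 0.002]
ft_force: [-2.5, -12.2, 7.2]
grip_width: 0.155
```

{"op": "arm_command", "data": {"slide": [[0,-0.5,0],[0,0,0]], "turn": [0,0], "grip": [1,1]}}

```text
clock: 15.92
position: [0.5709, -0.0022, 0.0856]
ee_rot: [0.966, 0.002, 0.257, 0.002]
ft_force: [-1.5, -12.4, 6.9]
grip_width: 0.15
```

```bash
python3 st.py; python3 look.py p9;python3 - <<'E'
from h import *
a=manip.camera("scene")
o=cv2.imread("pics/scene0.png")
f=lambda a:cv2.resize(a[255:315,190:250],None,fx=6,fy=6,interpolation=cv2.INTER_CUBIC)
cv2.imwrite("pics/z9.png",np.hstack([f(o),f(a)]))
E
```

```text
15.9167 [ 0.511  0.108 -0.635  2.195  0.343  0.36  -1.961] [ 0.5709 -0.0022  0.0856] [ -1.5 -12.4   6.9] 0.1502302589575223
[[ 0.868  0.003  0.496]
 [ 0.005 -1.    -0.003]
 [ 0.496  0.005 -0.868]]
scene pan_center [(0.85, array([0.6594, 0.0011, 0.0784]))]
scene pan_handle [(0.79, array([ 0.576 , -0.0027,  0.1003]))]
scene beaker_center []
top pan_center [(0.84, array([ 0.6629, -0.0044,  0.0757]))]
top pan_handle [(0.73, array([ 5.739e-01, -5.000e-04,  9.810e-02]))]
top beaker_center [(0.61, array([ 0.6596, -0.2194,  0.0741]))]
```

View pics/z9.png

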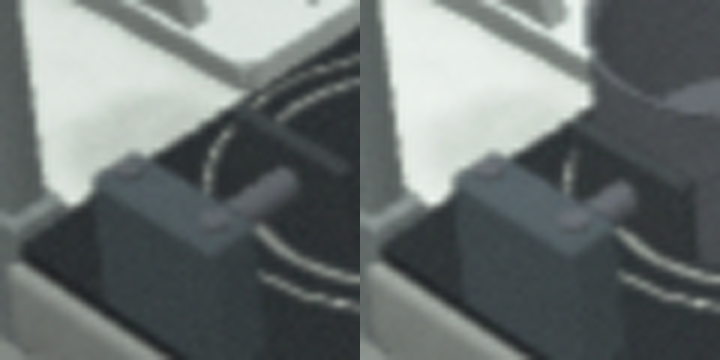

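View pics/top_p9.png

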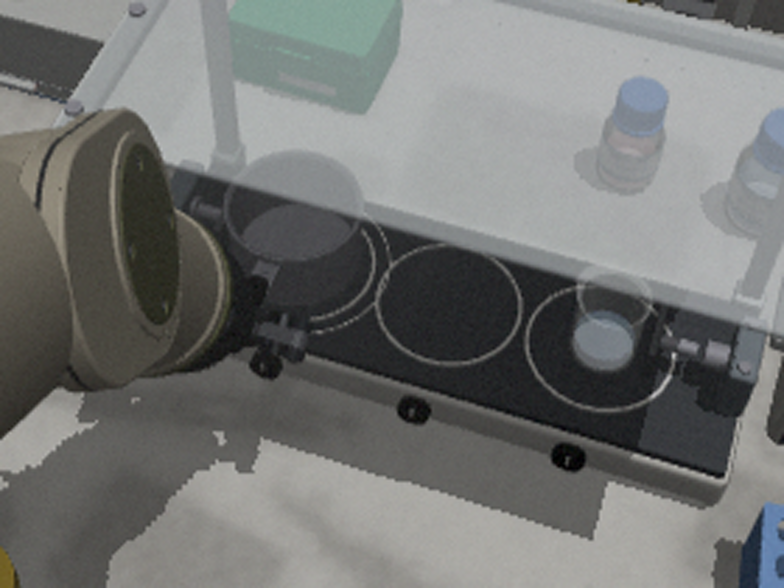

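{"op": "arm_command", "data": {"slide": [[0,0,0],[0,0,0],[0,0,0],[0,0,0],[0,0,0]], "turn": [0,0,0,0,0], "grip": [0.75,0.65,0.55,0.5,0.45], "newtons": 20}}

```text
clock: 16.78
position: [0.5707, 0.0017, 0.0851]
ee_rot: [0.966, 0.005, 0.257, 0.0]
ft_force: [-0.4, -0.6, 0.4]
grip_width: 0.551
```

```bash
python3 st.py; python3 look.py p10
```

```text
16.7833 [ 0.509  0.109 -0.639  2.196  0.342  0.358 -1.961] [0.5707 0.0017 0.0851] [-0.4 -0.6  0.4] 0.5507833023511978
[[ 0.868  0.009  0.496]
 [ 0.009 -1.     0.002]
 [ 0.496  0.003 -0.868]]
scene pan_center [(0.57, array([ 0.6608, -0.0021,  0.0748]))]
scene pan_handle [(0.78, array([ 0.576 , -0.0042,  0.1012])), (0.67, array([ 0.6565, -0.1118,  0.0043]))]
scene beaker_center []
top pan_center [(0.94, array([ 0.6621, -0.0028,  0.0719]))]
top pan_handle [(0.6, array([0.5729, 0.0007, 0.0961]))]
top beaker_center [(0.81, array([ 0.6543, -0.2168,  0.0736]))]
```

View pics/scene_p10.png

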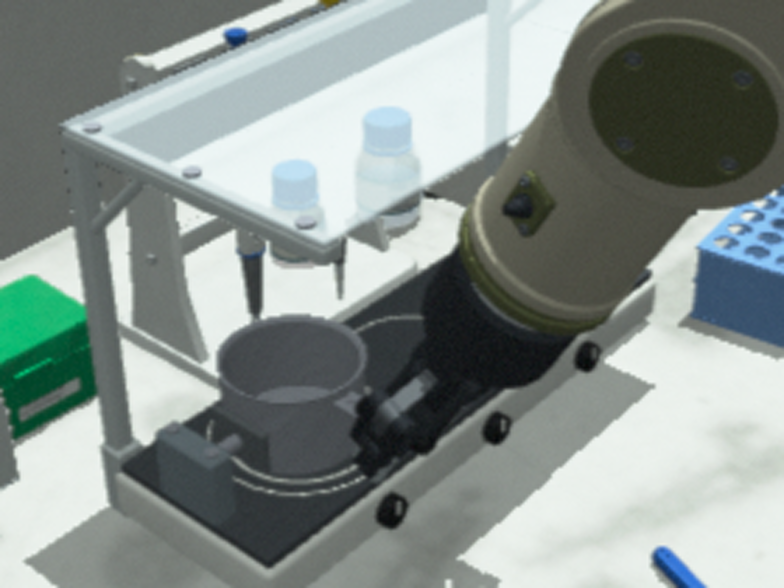

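{"op": "arm_command", "data": {"slide": [[0,1,-5],[0,1,-10],[0,0,-15],[0,0,-20],[0,0,-30],[0,0,-30],[0,0,-30],[0,0,-30],[0,0,-20],[0,0,0]], "turn": [0,0,0,0,0,0,0,0,0,0], "grip": [0.4,0.4,0.4,0.4,0.4,0.4,0.4,0.4,0.4,0.4]}}

```text
clock: 18.02
position: [0.477, -0.001, 0.2549]
ee_rot: [0.966, 0.004, 0.26, 0.002]
ft_force: [1.0, -0.1, -0.7]
grip_width: 0.603
```

```bash
python3 st.py; python3 look.py p11;python3 - <<'E'
from h import *
a=manip.camera("scene")
o=cv2.imread("pics/scene0.png")
f=lambda a:cv2.resize(a[255:315,190:250],None,fx=6,fy=6,interpolation=cv2.INTER_CUBIC)
cv2.imwrite("pics/z11.png",np.hstack([f(o),f(a)]))
E
```

```text
18.0167 [ 0.535 -0.413 -0.518  2.192 -0.281  0.796 -1.417] [ 0.477  -0.001   0.2549] [ 1.  -0.1 -0.7] 0.6034523966705381
[[ 0.864  0.008  0.503]
 [ 0.009 -1.    -0.001]
 [ 0.503  0.005 -0.865]]
scene pan_center [(0.85, array([0.6589, 0.0019, 0.0771]))]
scene pan_handle [(0.71, array([ 0.5707, -0.0006,  0.1024]))]
scene beaker_center [(0.6, array([ 0.6594, -0.2199,  0.0752]))]
top pan_center [(0.7, array([ 0.6592, -0.0053,  0.0745]))]
top pan_handle [(0.6, array([5.765e-01, 3.000e-04, 1.009e-01]))]
top beaker_center [(0.58, array([ 0.6537, -0.2178,  0.0756]))]
```

View pics/scene_p11.png

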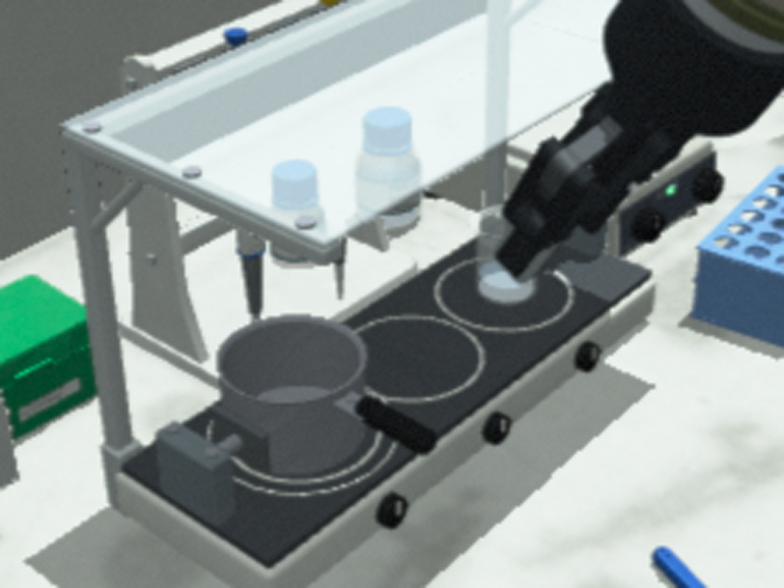

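View pics/z11.png

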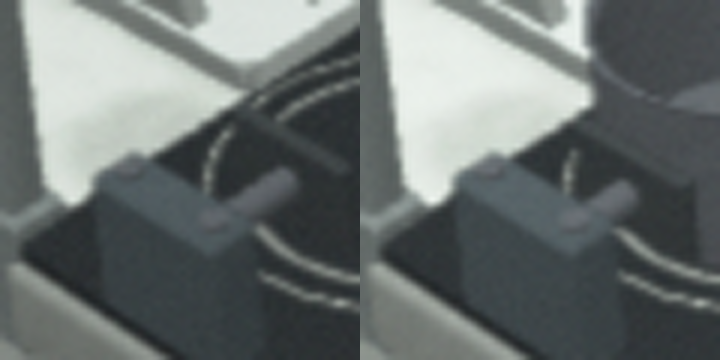

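View pics/top_p11.png

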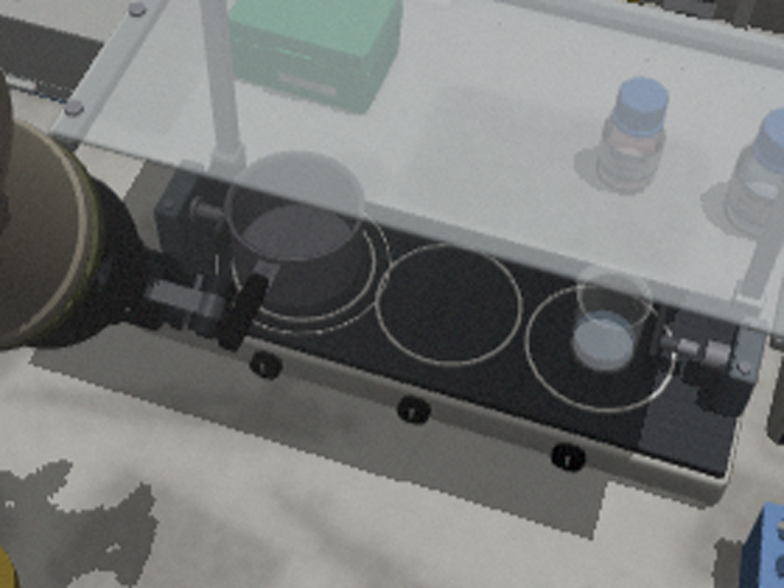

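```bash
python3 - <<'E'
import cv2,numpy as np
g=lambda s:cv2.imread(f"pics/scene_{s}.png",0).astype(np.float32)
from h import proj
print("px/mm pan left rim",(proj("scene",[[.66,-.04,.09]])-proj("scene",[[.66,-.05,.09]]))/10*2.8)
for box in [(205,310,345,400),(225,380,280,480),(205,310,345,480)]:
  x0,y0,x1,y1=box
  for s in("p9","p10"):
    a=g(s);b=g("p11");w=cv2.createHanningWindow((x1-x0,y1-y0),cv2.CV_32F)
    print(box,s,cv2.phaseCorrelate(a[y0:y1,x0:x1],b[y0:y1,x0:x1],w))
E
```

```text
px/mm pan left rim [[-1.07328703  0.69658869]]
(205, 310, 345, 400) p9 ((0.11134220982333431, 0.31155673993834654), 0.6323876978806507)
(205, 310, 345, 400) p10 ((-0.02873001124882535, -0.035357275741453975), 0.8157205113658199)
(225, 380, 280, 480) p9 ((0.30508659992516485, -0.06741068839443187), 0.6276546128590902)
(225, 380, 280, 480) p10 ((-0.022042297368745523, -0.04124035691605599), 0.786504843711853)
(205, 310, 345, 480) p9 ((0.19876762962778116, 0.041241796985289625), 0.5637862076729904)
(205, 310, 345, 480) p10 ((0.029691306243080362, -0.018454291432803416), 0.8421550238573993)
```

```bash
python3 -c "
from workcell import manip;print(manip.hand_in())"
```

```text
the job is handed in; nothing more can be done
None
```

I slid the pan from the middle station onto the left (+y) double-ring station until it pushed that stop home. I then let go, backed clear and handed the job in at about 18 s. No verdict came back.

The arm moves only let me turn about the tool's own axis, so I could not command the lean directly. I got about 30° by driving the arm up against its wrist-joint limit, and that lean held for the rest of the job. Closing the jaws on the handle squared up its initial skew of roughly 10°.

**Stop:** The sideways force rose from about 8 N while sliding to 12.4 N at the end, so about 5 N of that was on the stop. The images show the paddle pushed about 7–8 mm, and the pan moved less than 0.3 mm when released.

**Pan position:** The axis is about 7 mm from the station centre, towards the stop. The height readings are 0.074–0.077 m, so it is standing flat. The two cameras disagree by up to 7 mm in y (+0.002 and -0.005 m), still inside the 20 mm limit.

**Handle:** It points to the front within roughly 4°.

**Beaker and guard:** The beaker reads as unmoved within the few-millimetre measurement noise, and I saw no sign of contact with the guard or plate. Fingers and arm were clear of everything at hand-in.

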